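Set out the glass hooks in order of height on the display board

ROBOT

A 6-joint arm with a two-finger parallel gripper is mounted at the origin on a cart in front of the work surface, level with it; the furniture and walls round the work are solid. World frame = base frame: x ahead of the robot, y to its left, z up, the work surface at z = 0. Lengths are in mm, angles in rad, forces in N, time in s.
With the tool pointing down it reaches from about 350 to 925 mm from the base axis. Payload 6.4 kg.
Tool frame: the origin (TCP) lies at the very end of the fingers, on their centre line; the grasp point (between the pads) lies 19 mm behind it; z points along the fingers, y is the line along which they close (so a half turn about z gives the same grasp; the last joint's range is limited). The gripper opens to 94 mm and grips with 3 to 60 N. Pads are 16 mm wide; open, the fingers measure 119 mm over their backs; the gripper's body (75 mm by 177 mm) begins 78 mm behind the grasp point.
Start: joints at [0.974, 0.245, 1.558, -0, 1.339, -0.174], TCP at [266.704, 592.776, 205.455] pointing down, gripper open.
Joint ranges: [-3.13, 3.13], [-1.02, 2.26], [0.13, 2.54], [-0.95, 4.09], [0.21, 2.88], [-2.74, 2.74]. Speed limits (rad/s): [2.57, 2.57, 3.14, 3.14, 3.14, 3.14].

INTERFACE

Orientations are given as [roll, pitch, yaw] about the fixed x, y, z axes, in that order (R = Rz(yaw) Ry(pitch) Rx(roll)).
In Python, from rig import ctrl gives the robot as it stands. The module is installed in compiled form; this text tells all that it offers.
- The arm moves only by the tool drive_tool, never from a script. Its argument "rows" is a list of rows, each a list of 7 numbers: the shift along the world's x, y, z in cm, then the turn, a rotation vector about the world's x, y, z in degrees, then the opening, from 0 (shut) to 1 (fully open). In form: [[x, y, z, ax, ay, az, fingers], ...]. A call has exactly 8 rows; each row is the pose to reach, as a shift and turn from the pose commanded when the call began; what a row does not reach only later rows make up. A row lasts 1/8 s, in which the tool goes at most 62.5 mm and 10.7 degrees, less where a joint would pass 70% of its speed; a pose out of reach is approached as far as the arm can. A call with a gripper value outside its range is refused whole. The fingers move at their own pace and stop on an object; "force" is the grip in N (left out, the last holds). Time passes only in rows, so rows that repeat a pose let the fingers close, or fill a call up. It gives the time, the measured TCP pose, the force, the opening and the grip force at its end, in the units of the state.
- ctrl.read_state(): the state, without advancing time (a new reading comes with each control period).
- ctrl.snapshot(name): name is "side" or "top" or "wrist"; returns the picture (420x560x3 uint8, red, green, blue); there is no depth.
- ctrl.calibration(name): a dict with "K" (3x3 intrinsics, pixels), "distortion" ([k1, k2, p1, p2, k3] as OpenCV has them; the pictures are not rectified), "camera_from_world" (4x4, takes a point from world to camera coordinates). Camera axes: x right, y up, looking along -z (the intrinsics and any distortion apply to the point x, -y, -z); pixel columns grow to the right and rows downward; lengths in mm; the calibration is good to about 2 mm. A picture is of the moment at which its call begins: read the wrist's pose just before it. calibration takes no time and is no camera call; for the wrist camera it gives the pose at the moment of the call.
- ctrl.sign_off(): hands the job in; it is judged then, once.
The state is a dict: "t": time; "joints": joint angles; "joint_velocities": joint speeds; "joint_efforts": joint torques, N m; "tool_pos": TCP position; "tool_rot": TCP orientation; "contact_force": force on the tool from outside, world axes, zero at the start; "ft_torque": the same for the moment, N m; "finger_gap": opening from 0.0 (shut) to 1.0 (fully open); "grasp_force": force on a finger pad.
Only numpy, scipy, OpenCV 4.12 (cv2) and the standard library are available. Lean on these libraries where they do the work, as an engineer would, in place of code of your own. Each camera call takes 0.05 s, during which the arm holds its last target. There are 200 camera calls.

TASK

Set the four coloured glass hooks (amber, teal, green and purple) out on the dark wooden display board in order of height, one standing upright in the middle of each grey felt disc: the shortest on the disc next to the red peg, then taller and taller to the tallest next to the white peg. Keep the hooks from falling over, and leave the jar and the jacks lying nearby where they are.

Things in the scene. Friction and masses are not known exactly. Their poses are not given: they have to be found in the camera images.
- amber: The shortest glass hook, orange-amber, 52 mm high: a solid glass bulb 39 mm across, widest from z = 0 to 18 mm, then a narrow straight neck (14 mm thick) and a round lip (26 mm) straight above the foot. Origin: centre of the foot's underside, z up. Loose, about 0.1 kg. To be handled by the bulb, from above.
- teal: The second shortest, mottled teal glass hook, 65 mm high: bulb 43 mm across from z = 0 to 18 mm, straight neck 18 mm thick, round lip 36 mm across straight above the foot. Origin: centre of the foot's underside, z up. Loose, about 0.1 kg. To be handled by the bulb, from above.
- green: Second tallest glass hook, plain light green, 79 mm high: bulb 44 mm across (36 mm at z = 20 to 30). The neck, 22 mm thick, rises at y = -12 to z = 50, then bends to the hook's own +y; the lip reaches y = +25, within 12 mm either side in x. Origin: centre of the foot's underside, z up. Loose, about 0.1 kg. Fingers on its own +x and -x sides clear the lip.
- purple: Tallest glass hook, purple, 89 mm high: bulb 44 mm across (34 mm at z = 18 to 30). The neck, 18 mm thick, leans to the hook's own +y (y = +4 at z = 50); the lip reaches about y = +45 at z = 65 to 89, within 18 mm either side in x. Origin: centre of the foot's underside, z up. Loose, about 0.1 kg. Fingers on its own +x and -x sides clear the lip.
- disc_1: Round grey felt disc, 58 mm across and 3 mm thick, the leftmost of the four as seen from the robot, fixed on the dark wooden display board. Origin: centre of its underside, on the board's top, 12 mm above the worktop; its upper face is 3 mm higher. The four discs lie in a straight row, 75 mm apart, along the board (70 x 350 mm).
- disc_2: Round grey felt disc, 58 mm across and 3 mm thick, second from the left, fixed on the dark wooden display board. Origin: centre of its underside, on the board's top, 12 mm above the worktop; its upper face is 3 mm higher. The four discs lie in a straight row, 75 mm apart, along the board (70 x 350 mm).
- disc_3: Round grey felt disc, 58 mm across and 3 mm thick, third from the left, fixed on the dark wooden display board. Origin: centre of its underside, on the board's top, 12 mm above the worktop; its upper face is 3 mm higher. The four discs lie in a straight row, 75 mm apart, along the board (70 x 350 mm).
- disc_4: Round grey felt disc, 58 mm across and 3 mm thick, the rightmost of the four, fixed on the dark wooden display board. Origin: centre of its underside, on the board's top, 12 mm above the worktop; its upper face is 3 mm higher. The four discs lie in a straight row, 75 mm apart, along the board (70 x 350 mm).
- red_peg: Small bright red peg with a round head, 24 mm across, 24 mm high, fixed at one end of the display board, 43.5 mm beyond the centre of the last disc (at the left or the right end; a like peg in white stands at the other end). Origin: centre of its underside, on the board.
- jar: Bystander: clear jar of pale frit with a white lid, 79 mm across, 90 mm high, loose, beyond the glass hooks. Origin: centre of its underside.
- jacks: Bystander: a glassworker's steel jacks (large sprung tweezers, dark handles), 220 x 66 mm, 18 mm high, lying loose between the board and the glass hooks, its length along its own x. Origin: centre of its underside.
Not all that is in view belongs to the job. What is shaped like the purple but blue is not meant. Leave any yellow look-alike of the teal alone.

How it is judged:
By the outcome, as a careful person would: the job done as asked, in the order asked, and still so for the second after the job is handed in, with the robot touching nothing.
It also fails if it takes over 112 s, if anything falls off the work surface, if the arm or the gripper's body presses on something with over 40 N, if the wrist force passes 120 N, or if a joint passes its speed limit or range.

## Working session

There is one attempt and no reset: what is moved stays moved. The work goes in short steps, Python scripts to look and compute and a tool call to move; the robot and the scene stay as the last step left them, time stands still between calls to the robot, and variables do not carry over. Pictures are saved under pics/ and viewed, at most 14 in all, crops included, and the job is handed in when it is done.

Besides the shell and the picture viewer there is one more tool, called as name(argument=value, ...) on one line, values as JSON. drive_tool: Moves the arm, as the interface text tells. Its arguments: {"type":"object","properties":{"rows":{"type":"array"},"force":{"type":"number"}},"required":["rows"]}

```bash
mkdir -p pics; cat > h.py <<'E'
import numpy as np, cv2
from rig import ctrl
def snap(n,f):
    im=ctrl.snapshot(n); cv2.imwrite('pics/'+f+'.png',cv2.cvtColor(im,cv2.COLOR_RGB2BGR)); return im
def px2w(c,uv,z):
    K=np.array(c['K'],float);D=np.array(c['distortion'],float);T=np.array(c['camera_from_world'])
    p=cv2.undistortPoints(np.array(uv,float).reshape(-1,1,2),K,D).reshape(-1,2)
    R=T[:3,:3];o=-R.T@T[:3,3]
    z=np.broadcast_to(z,(len(p),))
    out=[]
    for (a,b),zz in zip(p,z):
        d=R.T@np.array([a,-b,-1]); out.append(o+d*(zz-o[2])/d[2])
    return np.array(out)
def w2px(c,P):
    K=np.array(c['K'],float);D=np.array(c['distortion'],float);T=np.array(c['camera_from_world'])
    q=(T[:3,:3]@np.array(P,float).reshape(-1,3).T).T+T[:3,3]
    q=q*[1,-1,-1]
    return cv2.projectPoints(q,np.zeros(3),np.zeros(3),K,D)[0].reshape(-1,2)
E
python3 - <<'E'
from h import *
np.set_printoptions(precision=3,suppress=True)
print(ctrl.read_state())
for n in ('top','side'):
    snap(n,n+'0'); c=ctrl.calibration(n);T=np.array(c['camera_from_world']);print(n,-T[:3,:3].T@T[:3,3],T[:3,:3],c['K'])
E
```

```text
{'t': 0.0, 'joints': array([ 0.974,  0.246,  1.559,  0.   ,  1.339, -0.174]), 'joint_velocities': array([-0.   , -0.   , -0.001,  0.001,  0.   , -0.001]), 'joint_efforts': array([ -0.   , -41.584, -31.46 ,   0.068,   0.033,  -0.   ]), 'tool_pos': array([266.361, 592.259, 204.36 ]), 'tool_rot': array([-3.14 , -0.   ,  2.719]), 'contact_force': array([ 0.055,  0.782, -1.056]), 'ft_torque': array([0.002, 0.043, 0.027]), 'grasp_force': 0.0, 'finger_gap': 1.0005837923173648}
top [ 505.268 -166.044 1253.918] [[ 0.012 -1.     0.014]
 [ 0.999  0.012  0.048]
 [-0.048  0.013  0.999]] [[463.674   0.    282.597]
 [  0.    463.674 210.66 ]
 [  0.      0.      1.   ]]
side [   48.186 -1295.995   802.273] [[ 0.91  -0.414 -0.01 ]
 [ 0.219  0.461  0.86 ]
 [-0.351 -0.785  0.51 ]] [[514.53    0.    281.89 ]
 [  0.    514.53  214.086]
 [  0.      0.      1.   ]]
```

View pics/top0.png

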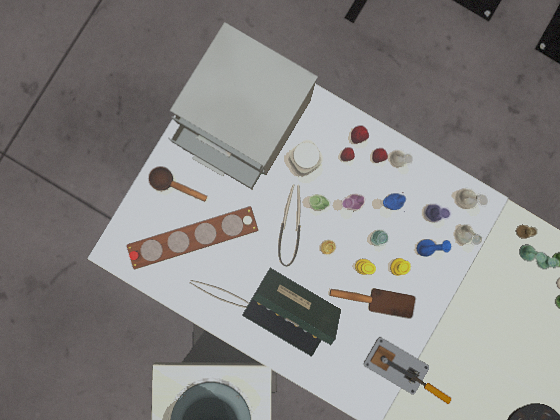

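View pics/side0.png

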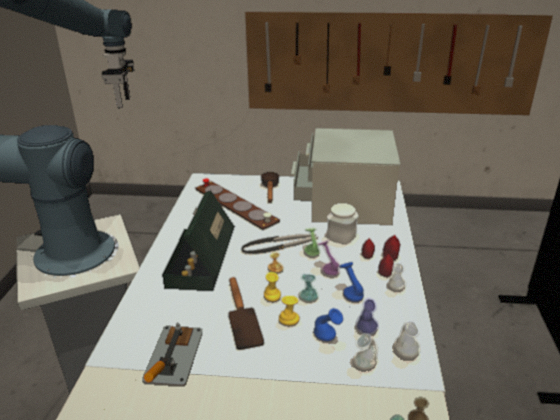

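The top view shows the red peg at (133,255) and the discs at (151,250), (179,241), (205,233) and (232,225). Green is at (316,202), purple (353,202), amber (328,246) and teal (379,238). The red peg is at the left end, so disc_1 takes amber.

```bash
python3 - <<'E'
from h import *
im=cv2.imread('pics/top0.png')
cv2.imwrite('pics/c1.png',cv2.resize(im[170:290,290:420],None,fx=5,fy=5,interpolation=cv2.INTER_CUBIC)[:600])
c=ctrl.calibration('top')
np.set_printoptions(precision=1,suppress=True)
print(px2w(c,[(151,250),(179,241),(205,233),(232,225),(133,255),(248,220)],[15,15,15,15,30,30]))
print(px2w(c,[(316,202),(353,202),(328,246),(379,238),(395,201)],20))
s=cv2.imread('pics/side0.png')
cv2.imwrite('pics/c2.png',cv2.resize(s[210:330,240:400],None,fx=5,fy=5,interpolation=cv2.INTER_CUBIC))
E
```

```text
[[456.  166.6  15. ]
 [480.8  92.5  15. ]
 [502.9  23.7  15. ]
 [525.1 -47.9  15. ]
 [442.8 209.7  30. ]
 [538.6 -91.3  30. ]]
[[ 589.1 -271.3   20. ]
 [ 590.3 -370.4   20. ]
 [ 472.2 -304.2   20. ]
 [ 494.9 -440.5   20. ]
 [ 594.4 -483.5   20. ]]
```

View pics/c1.png

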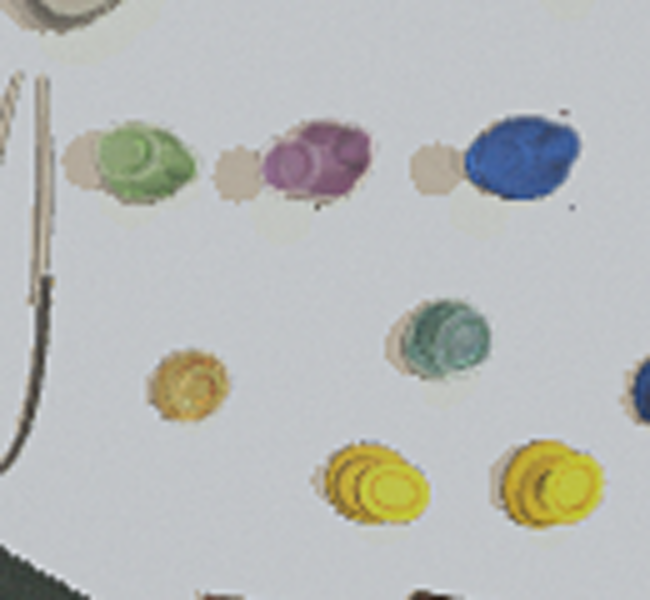

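View pics/c2.png

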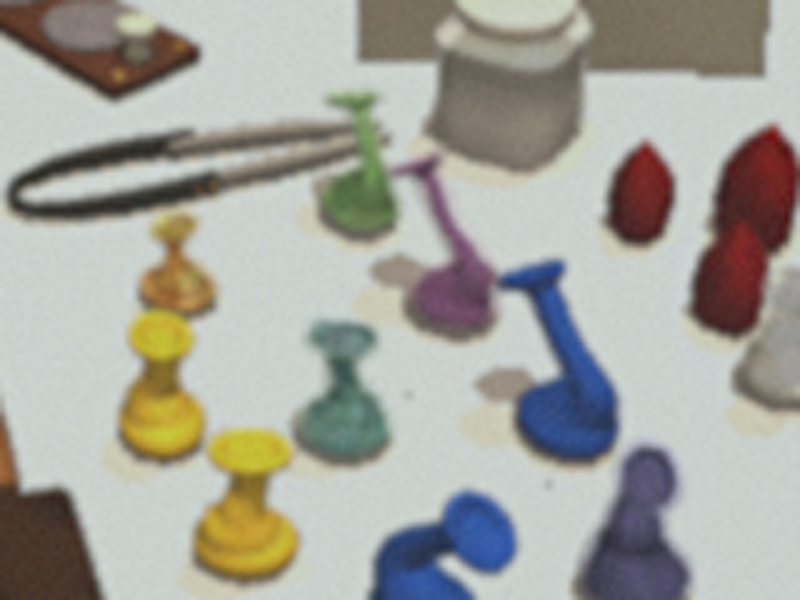

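Only the clean hooks are wanted. The green and purple lips point roughly to world +y. I'm moving over the board first for a close look.

drive_tool(rows=[[3,-6,3,0,0,-8,1],[6,-12,5,0,0,-16,1],[9,-18,8,0,0,-24,1],[11,-24,10,0,0,-32,1],[13,-30,13,0,0,-40,1],[14,-36,15,0,0,-47.8,1],[15,-42,15,0,0,-47.8,1],[16,-48,15,0,0,-47.8,1]], force=15)

```text
t: 1.1
tool_pos: [420.5, 146.5, 354.0]
tool_rot: [3.14, 0.0, 1.885]
contact_force: [1.9, -0.5, 0.5]
finger_gap: 1.002
grasp_force: 0.0
```

```bash
python3 - <<'E'
from h import *
np.set_printoptions(precision=2,suppress=True)
s=ctrl.read_state();c=ctrl.calibration('wrist');snap('wrist','w1')
print(s['t'],s['tool_pos'],s['tool_rot'],s['joints']);T=np.array(c['camera_from_world']);print(-T[:3,:3].T@T[:3,3],T[:3,:3],c['K'],c['distortion'])
np.savez('w1',**{k:np.array(v) for k,v in c.items()})
E
```

```text
1.1 [420.49 146.52 354.01] [3.14 0.   1.89] [ 0.08 -0.34  1.86 -0.    1.62 -0.23]
[399.62 213.04 534.57] [[ 0.95  0.31 -0.  ]
 [-0.3   0.92 -0.24]
 [-0.08  0.23  0.97]] [[329.14   0.   279.41]
 [  0.   329.14 209.59]
 [  0.     0.     1.  ]] [-0.06  0.    0.    0.    0.  ]
```

View pics/w1.png

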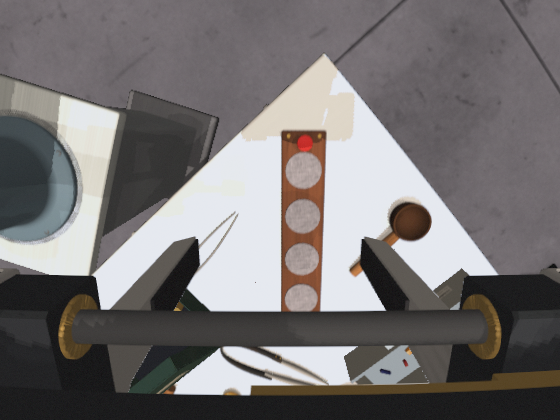

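The wrist view shows the discs at (303,170), (303,216), (302,259) and (301,298), with the red peg at (305,143).

```bash
python3 - <<'E'
from h import *
np.set_printoptions(precision=1,suppress=True)
c=np.load('w1.npz')
im=cv2.imread('pics/w1.png')
hsv=cv2.cvtColor(im,cv2.COLOR_BGR2HSV)
m=((hsv[...,1]<45)&(hsv[...,2]>90)&(hsv[...,2]<215)).astype(np.uint8)
pts=[]
for u,v in [(303,170),(303,216),(302,259),(301,298)]:
    k=np.zeros_like(m);cv2.circle(k,(u,v),21,1,-1)
    ys,xs=np.where(k&m);print(len(xs),xs.mean(),ys.mean(),xs.min(),xs.max(),ys.min(),ys.max());pts.append(((xs.min()+xs.max())/2,(ys.min()+ys.max())/2))
print(pts);P=px2w(c,pts,15);print(P,np.diff(P,axis=0))
E
```

```text
989 303.06976744186045 169.98179979777552 286 321 153 187
915 302.5551912568306 215.71038251366122 285 323 199 232
825 301.7878787878788 258.43030303030304 285 322 243 273
749 301.0600801068091 298.0587449933244 285 320 284 311
[(np.float64(303.5), np.float64(170.0)), (np.float64(304.0), np.float64(215.5)), (np.float64(303.5), np.float64(258.0)), (np.float64(302.5), np.float64(297.5))]
[[456.1 162.5  15. ]
 [481.2  92.3  15. ]
 [504.7  21.6  15. ]
 [527.4 -49.2  15. ]] [[ 25.1 -70.2   0. ]
 [ 23.6 -70.7   0. ]
 [ 22.7 -70.8   0. ]]
```

drive_tool(rows=[[1,-5,0,0,0,-2,1],[2,-10,0,0,0,-4,1],[3,-15,0,0,0,-6,1],[4,-20,0,0,0,-9,1],[5,-26,0,0,0,-12,1],[7,-32,0,0,0,-14,1],[9,-38,0,0,0,-16,1],[10,-43,0,0,0,-18,1]])

```text
t: 2.15
tool_pos: [520.6, -283.8, 352.6]
tool_rot: [-3.141, -0.001, 1.569]
contact_force: [0.2, 0.5, 1.0]
finger_gap: 0.999
grasp_force: 0.0
```

```bash
python3 - <<'E'
from h import *
np.set_printoptions(precision=2,suppress=True)
s=ctrl.read_state();c=ctrl.calibration('wrist');snap('wrist','w2')
print(s['t'],s['tool_pos'],s['tool_rot'],s['joints'],s['joint_velocities'])
np.savez('w2',**{k:np.array(v) for k,v in c.items()})
E
```

```text
2.15 [ 520.62 -283.75  352.55] [-3.14 -0.    1.57] [-0.69  0.03  1.53  0.    1.58 -0.69] [-0.48  0.62 -0.62  0.   -0.   -0.2 ]
```

View pics/w2.png

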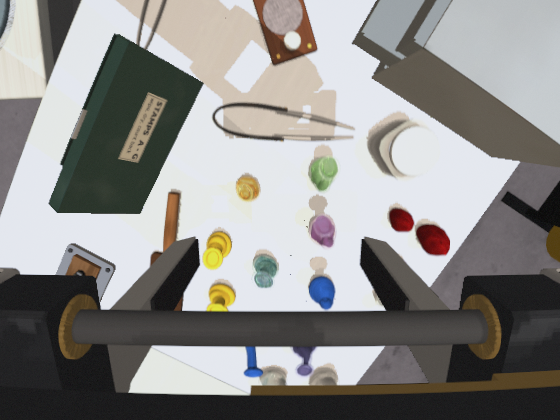

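The wrist view shows amber (248,188), teal (264,271), green (323,172) and purple (321,230). I'll take a settled picture and overlay the model outlines.

```bash
cat > ov.py <<'E'
from h import *
def circ(x,y,z,r): 
    t=np.linspace(0,2*np.pi,40); return np.c_[x+r*np.cos(t),y+r*np.sin(t),z+0*t]
def draw(im,c,s,x,y,models):
    for z,r,dx,col in models: # dx = offset along lip dir
        a=np.deg2rad(s); p=w2px(c,circ(x+dx*np.cos(a),y+dx*np.sin(a),z,r))
        cv2.polylines(im,[((p+.5)*4-OFF*4).astype(int)],True,col,1)
B=(0,0,255);L=(0,0,0)
E
python3 - <<'E'
import ov; from ov import *
np.set_printoptions(precision=1,suppress=True)
c=ctrl.calibration('wrist');im=snap('wrist','w3');np.savez('w3',**{k:np.array(v) for k,v in c.items()})
print(ctrl.read_state()['tool_pos'])
est=px2w(c,[(323,175),(321,230),(248,188),(264,271)],[10,10,20,20]);print(est)
hsv=cv2.cvtColor(im,cv2.COLOR_RGB2HSV)
for n,(u,v) in dict(green=(323,172),purple=(321,230),amber=(248,188),teal=(264,271)).items():
    h0=hsv[v,u];w=np.zeros(im.shape[:2],np.uint8);cv2.circle(w,(u,v),26,1,-1)
    m=((abs(hsv[...,0].astype(int)-int(h0[0]))<15)&(hsv[...,1]>50)&(w>0)).astype(np.uint8)
    k,l,st,ce=cv2.connectedComponentsWithStats(m);i=1+st[1:,4].argmax()
    print(n,h0,st[i],ce[i])
bgr=cv2.imread('pics/w3.png')
ov.OFF=np.array([215,145]);big=cv2.resize(bgr[145:295,215:360],None,fx=4,fy=4,interpolation=cv2.INTER_CUBIC)
S={'green':[(9,22,0,B),(74,10,14,L)],'purple':[(9,22,0,B),(85,8,38,L)],'amber':[(9,19.5,0,B),(52,13,0,L)],'teal':[(9,21.5,0,B),(65,18,0,L)]}
for (x,y,_),n in zip(est,S): draw(big,c,90,x,y,S[n])
cv2.imwrite('pics/o1.png',big)
E
```

```text
[ 520.1 -285.7  351.3]
[[ 589.5 -293.5   10. ]
 [ 588.5 -385.3   10. ]
 [ 470.3 -312.    20. ]
 [ 492.9 -454.1   20. ]]
green [ 44  58 203] [311 152  27  34 662] [323.6 167.1]
purple [154  50 167] [312 211  23  32 534] [323.4 226.4]
amber [ 21 155 191] [236 171  25  27 512] [247.4 183.9]
teal [ 80  66 147] [255 253  22  30 385] [265.7 265.1]
```

View pics/o1.png

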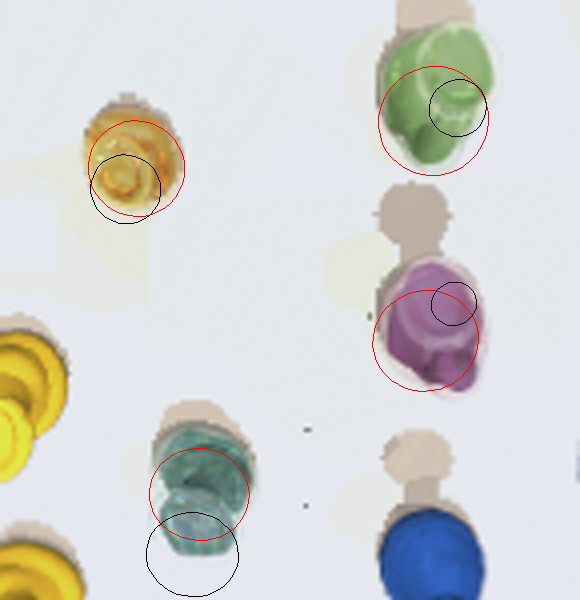

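```bash
python3 - <<'E'
import ov; from ov import *
np.set_printoptions(precision=1,suppress=True)
c=np.load('w3.npz');bgr=cv2.imread('pics/w3.png')
t=cv2.imread('pics/top0.png');ct=ctrl.calibration('top')
big0=np.array([(433,87),(432,318),(133,155),(204,472)])/4-.5+[215,145]
est=px2w(c,big0,9);print(est)
S={'green':[(9,22,0,B),(25,18,0,B),(30,11,-12,(255,0,0)),(50,11,-12,(255,0,0)),(74,12,13,L)],'purple':[(9,22,0,B),(25,17,0,B),(50,9,4,(255,0,0)),(77,18,27,L)],'amber':[(9,19.5,0,B),(52,13,0,L)],'teal':[(9,21.5,0,B),(65,18,0,L)]}
ang=dict(green=82,purple=107,amber=0,teal=0)
out=[]
for cc,im,off,h,w in ((c,bgr,(215,145),150,145),(ct,t,(300,180),90,100)):
    ov.OFF=np.array(off);big=cv2.resize(im[off[1]:off[1]+h,off[0]:off[0]+w],None,fx=4,fy=4,interpolation=cv2.INTER_CUBIC)
    for (x,y,_),n in zip(est,S): draw(big,cc,ang[n],x,y,S[n])
    out.append(big)
pad=np.zeros((600,int(400),3),np.uint8);pad[:360]=out[1]
cv2.imwrite('pics/o2.png',cv2.resize(np.hstack([out[0],pad]),(800,490)))
E
```

```text
[[ 588.9 -279.7    9. ]
 [ 590.8 -375.3    9. ]
 [ 469.  -306.2    9. ]
 [ 495.2 -443.3    9. ]]
```

View pics/o2.png

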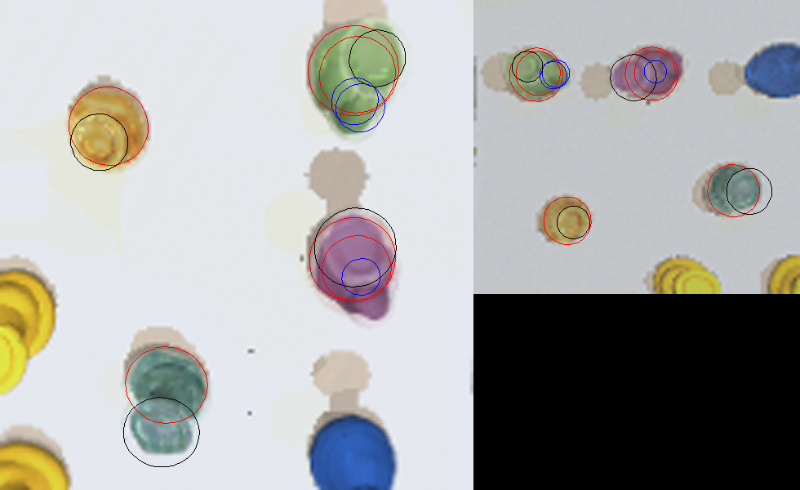

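The overlays fit amber, teal and green. Purple's centre may be about 3 mm further toward -y. Grasping amber first.

drive_tool(rows=[[-2.5,-1,-5,0,0,0,0.8],[-5,-2,-10,0,0,0,0.8],[-5,-2,-15,0,0,0,0.8],[-5,-2,-20,0,0,0,0.8],[-5,-2,-25,0,0,0,0.8],[-5,-2,-27,0,0,0,0.8],[-5,-2,-27,0,0,0,0.8],[-5,-2,-27,0,0,0,0.8]])

```text
t: 3.25
tool_pos: [471.2, -301.9, 84.8]
tool_rot: [3.14, 0.001, 1.571]
contact_force: [0.3, -0.9, 0.4]
finger_gap: 0.8
grasp_force: 0.0
```

```bash
python3 - <<'E'
import ov; from ov import *
c=ctrl.calibration('wrist');snap('wrist','w4');s=ctrl.read_state();print(s['tool_pos'],s['tool_rot'])
bgr=cv2.imread('pics/w4.png');ov.OFF=np.array([180,150]);big=cv2.resize(bgr[150:300,180:380],None,fx=4,fy=4)
draw(big,c,0,469,-306,[(9,19.5,0,B),(52,13,0,L)]);cv2.imwrite('pics/o3.png',big)
E
```

```text
[ 471.34013278 -302.19394533   85.16080926] [3.13955257e+00 1.94012510e-03 1.57073396e+00]
```

View pics/o3.png

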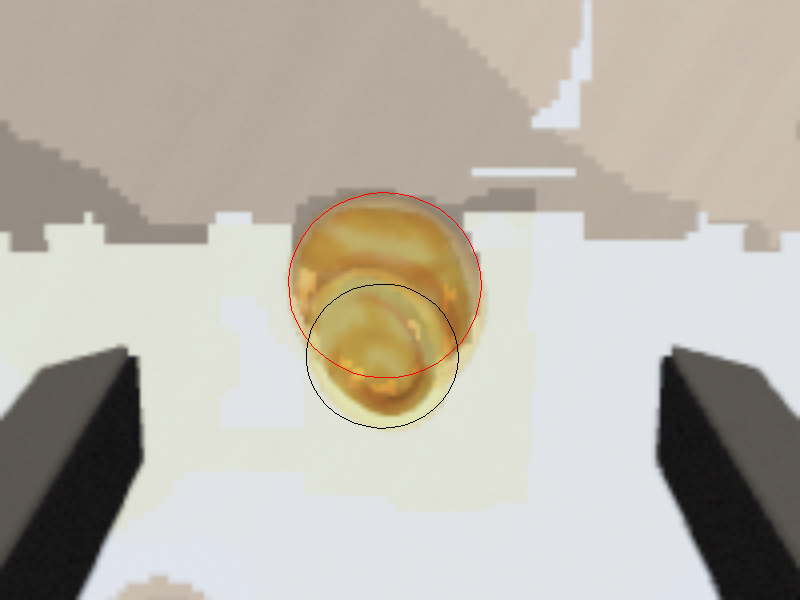

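The overlay matches amber; it is about 1 mm further toward -y. Descending and gripping.

drive_tool(rows=[[-0.1,-0.5,-3,0,0,0,0.8],[-0.1,-0.5,-6,0,0,0,0.8],[-0.1,-0.5,-8,0,0,0,0.8],[-0.1,-0.5,-8,0,0,0,0.8],[-0.1,-0.5,-8,0,0,0,0.3],[-0.1,-0.5,-8,0,0,0,0.3],[-0.1,-0.5,-8,0,0,0,0.3],[-0.1,-0.5,-8,0,0,0,0.3]], force=15)

```text
t: 4.3
tool_pos: [469.5, -306.8, 3.8]
tool_rot: [3.141, 0.0, 1.57]
contact_force: [-1.0, -0.2, 2.1]
finger_gap: 0.412
grasp_force: 9.4
```

drive_tool(rows=[[0,0,4,0,0,0,0.3],[0,0,8,0,0,0,0.3],[0,4,11,0,0,0,0.3],[0,9,14,0,0,3,0.3],[0,15,14,0,0,6,0.3],[0,21,14,0,0,9,0.3],[-0.5,27,14,0,0,12,0.3],[-1,33,14,0,0,15,0.3]], force=20)

```text
t: 5.3
tool_pos: [458.8, 25.2, 143.5]
tool_rot: [3.141, 0.0, 1.833]
contact_force: [1.0, 0.3, -1.5]
finger_gap: 0.404
grasp_force: 20.0
```

drive_tool(rows=[[-0.1,5,0,0,0,3,0.3],[-0.2,10,0,0,0,3,0.3],[-0.3,14,0,0,0,3,0.3],[-0.3,14,-2,0,0,3,0.3],[-0.3,14,-4,0,0,3,0.3],[-0.3,14,-6,0,0,3,0.3],[-0.3,14,-6,0,0,3,0.3],[-0.3,14,-6,0,0,3,0.3]])

```text
t: 6.3
tool_pos: [456.8, 163.4, 84.1]
tool_rot: [3.141, 0.0, 1.884]
contact_force: [0.8, -0.2, -1.7]
finger_gap: 0.411
grasp_force: 20.0
```

```bash
python3 - <<'E'
import ov; from ov import *
c=ctrl.calibration('wrist');snap('wrist','w5');s=ctrl.read_state();print(s['tool_pos'],s['tool_rot'],s['finger_gap'])
bgr=cv2.imread('pics/w5.png');ov.OFF=np.array([180,60]);big=cv2.resize(bgr[60:210,180:380],None,fx=4,fy=4)
draw(big,c,0,456.5,164.5,[(15,29,0,B)]);draw(big,c,0,480,93.2,[(15,29,0,B)])
draw(big,c,0,s['tool_pos'][0],s['tool_pos'][1],[(s['tool_pos'][2]+5,19.5,0,(255,0,0))]);cv2.imwrite('pics/o4.png',big)
E
```

```text
[457.13105376 163.35670655  84.44775408] [3.13998633e+00 3.58438823e-04 1.88443540e+00] 0.41002385870558195
```

View pics/o4.png

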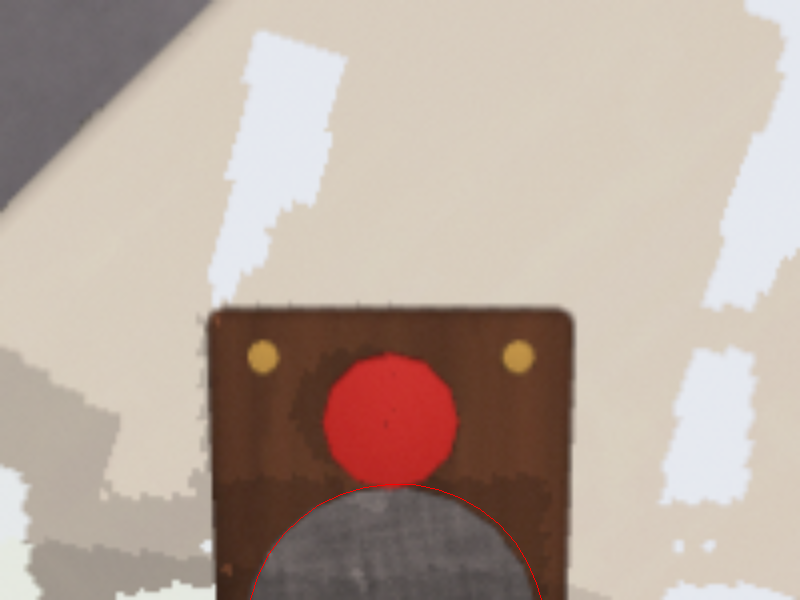

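The disc_1 estimate is good to about 1 mm. Lowering, releasing and rising.

drive_tool(rows=[[0,0,-2,0,0,0,0.3],[0,0,-4,0,0,0,0.3],[0,0,-5.5,0,0,0,0.3],[0,0,-6.3,0,0,0,0.3],[0,0,-6.5,0,0,0,0.3],[0,0,-6.5,0,0,0,0.3],[0,0,-6.5,0,0,0,0.6],[0,0,-6.5,0,0,0,0.6]])

```text
t: 7.35
tool_pos: [457.0, 163.4, 18.9]
tool_rot: [3.14, 0.0, 1.885]
contact_force: [-0.2, -0.7, 0.1]
finger_gap: 0.577
grasp_force: 0.0
```

drive_tool(rows=[[0,0,0,0,0,0,0.65],[0,0,3,0,0,0,0.7],[0,0,7,0,0,0,0.7],[0,0,11,0,0,0,0.7],[0,-4,15,0,0,0,0.7],[0,-10,15,0,0,-3,0.7],[0,-16,15,0,0,-6,0.7],[0,-22,15,0,0,-9,0.7]])

```text
t: 8.35
tool_pos: [456.3, -58.5, 168.9]
tool_rot: [3.14, 0.001, 1.726]
contact_force: [0.8, 0.5, -0.7]
finger_gap: 0.703
grasp_force: 0.0
```

Now teal at about (495,-444).

drive_tool(rows=[[0.5,-6,0,0,0,-3,0.72],[1,-12,0,0,0,-6,0.72],[1.5,-18,0,0,0,-9,0.72],[2,-24,0,0,0,-9,0.72],[3,-30,0,0,0,-9,0.72],[3.9,-36,0,0,0,-9,0.72],[3.9,-38.5,-4,0,0,-9,0.72],[3.9,-38.5,-8,0,0,-9,0.72]])

```text
t: 9.35
tool_pos: [495.3, -444.2, 87.7]
tool_rot: [3.141, 0.001, 1.568]
contact_force: [0.4, -0.3, 0.3]
finger_gap: 0.72
grasp_force: 0.0
```

```bash
python3 - <<'E'
import ov; from ov import *
c=ctrl.calibration('wrist');snap('wrist','w6');s=ctrl.read_state();print(s['tool_pos'],s['tool_rot'])
bgr=cv2.imread('pics/w6.png');ov.OFF=np.array([180,150]);big=cv2.resize(bgr[150:300,180:380],None,fx=4,fy=4)
draw(big,c,0,495.2,-444,[(9,21.5,0,B),(65,18,0,L)]);cv2.imwrite('pics/o5.png',big)
E
```

```text
[ 492.44462284 -439.77375471   80.65028559] [-3.13545563 -0.0076718   1.56858951]
```

View pics/o5.png

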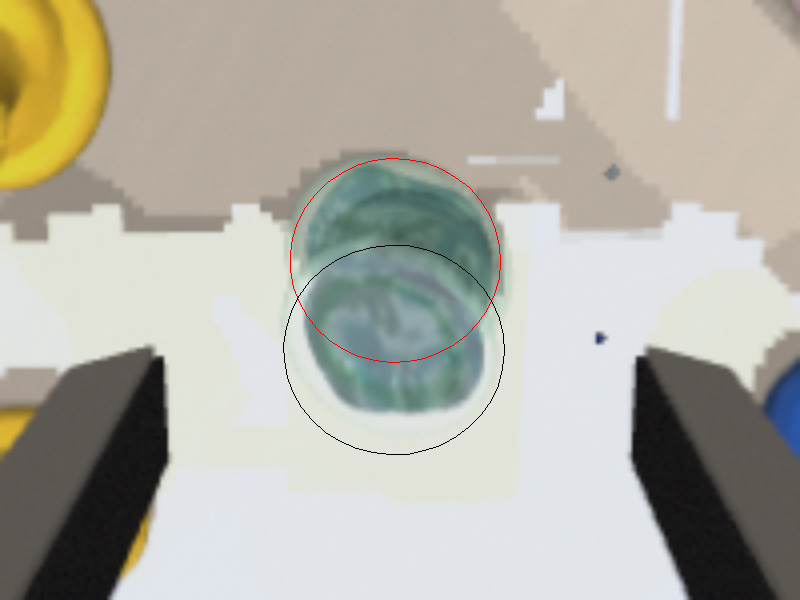

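Teal matches the estimate, and the fingers clear the yellow ones. Descending and gripping.

drive_tool(rows=[[0,0,0,0,0,0,0.72],[0,-0.2,-3,0,0,0,0.72],[0,-0.2,-6,0,0,0,0.72],[0,-0.2,-8,0,0,0,0.72],[0,-0.2,-8.4,0,0,0,0.72],[0,-0.2,-8.4,0,0,0,0.4],[0,-0.2,-8.4,0,0,0,0.35],[0,-0.2,-8.4,0,0,0,0.35]])

```text
t: 10.4
tool_pos: [495.9, -444.3, 5.6]
tool_rot: [3.141, 0.001, 1.57]
contact_force: [-0.0, 0.8, 2.4]
finger_gap: 0.454
grasp_force: 20.0
```

drive_tool(rows=[[0,0,0,0,0,0,0.35],[0,0,0,0,0,0,0.35],[0,0,4,0,0,0,0.35],[0,0,8,0,0,0,0.35],[0,0,12,0,0,0,0.35],[0,5,14,0,0,3,0.35],[0,11,14,0,0,6,0.35],[0,17,14,0,0,9,0.35]])

```text
t: 11.4
tool_pos: [495.0, -271.9, 144.3]
tool_rot: [3.141, -0.0, 1.728]
contact_force: [0.1, 0.6, -0.7]
finger_gap: 0.452
grasp_force: 20.0
```

drive_tool(rows=[[-0.3,6,0,0,0,3,0.35],[-0.6,12,0,0,0,6,0.35],[-0.9,18,0,0,0,9,0.35],[-1.2,24,0,0,0,9,0.35],[-1.5,30,0,0,0,9,0.35],[-1.6,35,0,0,0,9,0.35],[-1.6,36.5,-3,0,0,9,0.35],[-1.6,36.5,-6,0,0,9,0.35]])

```text
t: 12.4
tool_pos: [479.1, 92.8, 83.7]
tool_rot: [3.141, 0.0, 1.887]
contact_force: [0.1, -0.2, -0.8]
finger_gap: 0.452
grasp_force: 20.0
```

drive_tool(rows=[[0,0,0,0,0,0,0.35],[0,0,0,0,0,0,0.35],[0,0,-2,0,0,0,0.35],[0,0,-4,0,0,0,0.35],[0,0,-4,0,0,0,0.35],[0,0,-4,0,0,0,0.35],[0,0,-4,0,0,0,0.35],[0,0,-4,0,0,0,0.35]])

```text
t: 13.4
tool_pos: [480.0, 91.3, 45.2]
tool_rot: [3.14, 0.0, 1.885]
contact_force: [0.2, -0.3, -0.4]
finger_gap: 0.45
grasp_force: 20.0
```

drive_tool(rows=[[0,0.1,-1,0,0,0,0.35],[0,0.1,-1.8,0,0,0,0.35],[0,0.1,-2.3,0,0,0,0.35],[0,0.1,-2.5,0,0,0,0.35],[0,0.1,-2.5,0,0,0,0.35],[0,0.1,-2.5,0,0,0,0.35],[0,0.1,-2.5,0,0,0,0.55],[0,0.1,-2.5,0,0,0,0.65]])

```text
t: 14.4
tool_pos: [479.5, 92.3, 19.3]
tool_rot: [3.142, 0.0, 1.885]
contact_force: [0.1, 0.4, -0.2]
finger_gap: 0.62
grasp_force: 0.0
```

drive_tool(rows=[[0,0,0,0,0,0,0.7],[0,0,3,0,0,0,0.72],[0,0,7,0,0,0,0.72],[0,0,11,0,0,0,0.72],[1.5,-4,15,0,0,-5,0.72],[3,-10,15,0,0,-12,0.72],[5,-16,15,0,0,-18,0.72],[7,-22,15,0,0,-24,0.72]])

```text
t: 15.4
tool_pos: [549.4, -128.2, 169.5]
tool_rot: [3.141, -0.0, 1.462]
contact_force: [1.0, 0.3, 0.5]
finger_gap: 0.723
grasp_force: 0.0
```

Moving over green for a close look.

drive_tool(rows=[[1,-4,0,0,0,-2,0.72],[2,-8,0,0,0,-2,0.72],[3,-12,-2,0,0,-2,0.72],[4,-15.2,-4,0,0,-2,0.72],[4,-15.2,-6,0,0,-2,0.72],[4,-15.2,-6,0,0,-2,0.72],[4,-15.2,-6,0,0,-2,0.72],[4,-15.2,-6,0,0,-2,0.72]])

```text
t: 16.4
tool_pos: [589.6, -277.8, 110.8]
tool_rot: [3.14, 0.001, 1.432]
contact_force: [0.0, 1.0, 0.3]
finger_gap: 0.721
grasp_force: 0.0
```

```bash
python3 - <<'E'
import ov; from ov import *
c=ctrl.calibration('wrist');snap('wrist','w7');s=ctrl.read_state();print(s['tool_pos'],s['tool_rot'])
bgr=cv2.imread('pics/w7.png');ov.OFF=np.array([180,130]);big=cv2.resize(bgr[130:280,180:380],None,fx=4,fy=4)
draw(big,c,82,588.9,-280.5,[(9,22,0,B),(25,18,0,B),(50,11,-12,(255,0,0)),(74,12,13,L)]);cv2.imwrite('pics/o6.png',big)
E
```

```text
[ 589.53801436 -277.90136409  110.74079147] [3.13990520e+00 8.44829489e-04 1.43162695e+00]
```

View pics/o6.png

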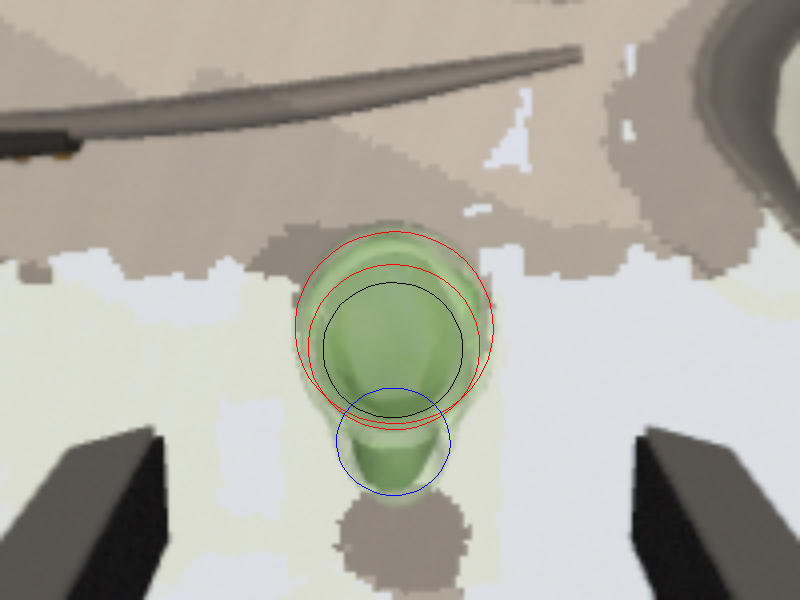

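Green's position and direction are confirmed. Gripping it.

drive_tool(rows=[[0,-0.3,-2.5,0,0,0,0.72],[0,-0.3,-5,0,0,0,0.72],[0,-0.3,-7.5,0,0,0,0.72],[0,-0.3,-9.5,0,0,0,0.72],[0,-0.3,-10.6,0,0,0,0.72],[0,-0.3,-10.6,0,0,0,0.72],[0,-0.3,-10.6,0,0,0,0.4],[0,-0.3,-10.6,0,0,0,0.35]])

```text
t: 17.45
tool_pos: [589.6, -281.7, 4.5]
tool_rot: [3.14, 0.001, 1.431]
contact_force: [0.4, -0.2, 0.6]
finger_gap: 0.544
grasp_force: 0.0
```

drive_tool(rows=[[0,0,0,0,0,0,0.35],[0,0,0,0,0,0,0.35],[0,0,0,0,0,0,0.35],[0,0,3,0,0,0,0.35],[0,0,7,0,0,0,0.35],[0,0,11,0,0,0,0.35],[0,0,14,0,0,0,0.35],[-1,4,14,0,0,3,0.35]])

```text
t: 18.45
tool_pos: [580.8, -243.7, 146.8]
tool_rot: [3.136, 0.003, 1.482]
contact_force: [-0.4, 0.8, -0.6]
finger_gap: 0.464
grasp_force: 20.0
```

drive_tool(rows=[[-1.5,5,0,0,0,5,0.35],[-3,10,0,0,0,10,0.35],[-4.5,15,0,0,0,15,0.35],[-6,20,0,0,0,20,0.35],[-7.3,25,0,0,0,20,0.35],[-7.7,26.3,-3,0,0,20,0.35],[-7.7,26.3,-6,0,0,20,0.35],[-7.7,26.3,-8,0,0,20,0.35]])

```text
t: 19.45
tool_pos: [500.7, 22.4, 61.6]
tool_rot: [-3.14, -0.001, 1.833]
contact_force: [-0.1, -1.8, -0.7]
finger_gap: 0.461
grasp_force: 20.0
```

drive_tool(rows=[[0,0,-1,0,0,0,0.35],[0,0,-2,0,0,0,0.35],[0,0,-2,0,0,0,0.35],[0,0,-2,0,0,0,0.35],[0,0,-2,0,0,0,0.35],[0,0,-2,0,0,0,0.35],[0,0,-2,0,0,0,0.35],[0,0,-2,0,0,0,0.35]])

```text
t: 20.45
tool_pos: [502.0, 21.7, 43.5]
tool_rot: [3.141, 0.0, 1.832]
contact_force: [0.3, -0.0, -0.2]
finger_gap: 0.456
grasp_force: 20.0
```

drive_tool(rows=[[0.1,0,-1,0,0,0,0.35],[0.1,0,-1.8,0,0,0,0.35],[0.1,0,-2.2,0,0,0,0.35],[0.1,0,-2.4,0,0,0,0.35],[0.1,0,-2.4,0,0,0,0.35],[0.1,0,-2.4,0,0,0,0.35],[0.1,0,-2.4,0,0,0,0.55],[0.1,0,-2.4,0,0,0,0.65]])

```text
t: 21.45
tool_pos: [503.2, 21.7, 19.7]
tool_rot: [3.141, 0.0, 1.832]
contact_force: [0.8, 0.2, -0.4]
finger_gap: 0.618
grasp_force: 0.0
```

drive_tool(rows=[[0,0,0,0,0,0,0.7],[0,0,3,0,0,0,0.72],[0,0,7,0,0,0,0.72],[0,0,11,0,0,0,0.72],[1,-4,14,0,0,0,0.72],[3,-10,14,0,0,0,0.72],[5,-16,14,0,0,0,0.72],[7,-22,14,0,0,0,0.72]])

```text
t: 22.45
tool_pos: [572.7, -198.1, 159.7]
tool_rot: [3.141, 0.0, 1.832]
contact_force: [0.5, 0.6, 1.0]
finger_gap: 0.722
grasp_force: 0.0
```

drive_tool(rows=[[0.5,-6,0,0,0,2,0.72],[1,-12,0,0,0,2,0.72],[1.7,-17,0,0,0,2,0.72],[1.7,-17.6,-2,0,0,2,0.72],[1.7,-17.6,-4,0,0,2,0.72],[1.7,-17.6,-4,0,0,2,0.72],[1.7,-17.6,-4,0,0,2,0.72],[1.7,-17.6,-4,0,0,2,0.72]])

```text
t: 23.45
tool_pos: [589.9, -371.7, 120.6]
tool_rot: [3.141, 0.001, 1.868]
contact_force: [0.0, -0.1, -0.4]
finger_gap: 0.724
grasp_force: 0.0
```

```bash
python3 - <<'E'
import ov; from ov import *
c=ctrl.calibration('wrist');snap('wrist','w8');s=ctrl.read_state();print(s['tool_pos'],s['tool_rot'])
bgr=cv2.imread('pics/w8.png');ov.OFF=np.array([180,130]);big=cv2.resize(bgr[130:280,180:380],None,fx=4,fy=4)
draw(big,c,107,591.5,-378,[(9,22,0,B),(25,17,0,B),(50,9,4,(255,0,0)),(77,18,27,L)]);cv2.imwrite('pics/o7.png',big)
E
```

```text
[ 589.85078145 -371.87915769  120.61393772] [3.14070480e+00 1.39321916e-03 1.86787961e+00]
```

View pics/o7.png

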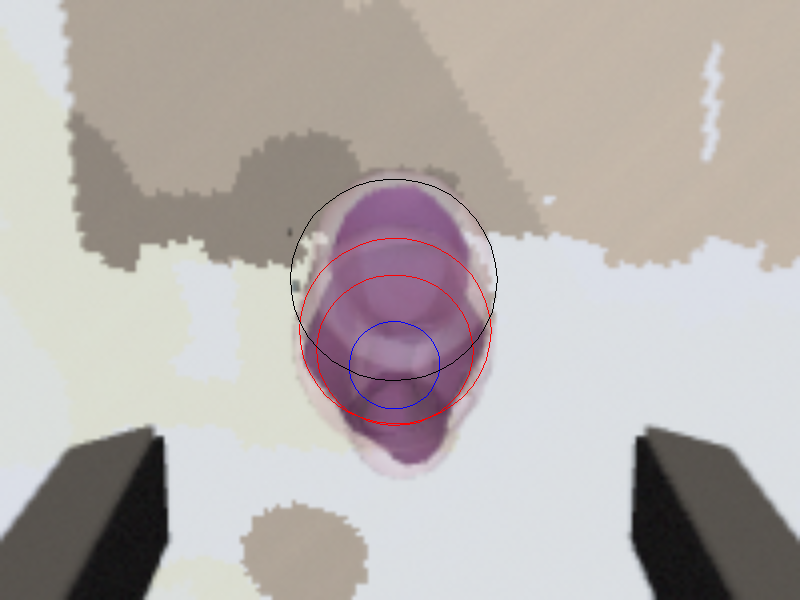

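Purple's widest row puts its bulb about 2 mm further back. Gripping it.

drive_tool(rows=[[0.2,-0.8,-2.5,0,0,0,0.72],[0.2,-0.8,-5,0,0,0,0.72],[0.2,-0.8,-8,0,0,0,0.72],[0.2,-0.8,-10.5,0,0,0,0.72],[0.2,-0.8,-11.5,0,0,0,0.72],[0.2,-0.8,-11.5,0,0,0,0.72],[0.2,-0.8,-11.5,0,0,0,0.4],[0.2,-0.8,-11.5,0,0,0,0.35]])

```text
t: 24.5
tool_pos: [592.0, -380.7, 5.9]
tool_rot: [3.14, 0.002, 1.867]
contact_force: [0.1, 0.3, 0.1]
finger_gap: 0.549
grasp_force: 0.0
```

drive_tool(rows=[[0,0,0,0,0,0,0.35],[0,0,0,0,0,0,0.35],[0,0,0,0,0,0,0.35],[0,0,3,0,0,0,0.35],[0,0,7,0,0,0,0.35],[0,0,11,0,0,0,0.35],[0,0,14,0,0,0,0.35],[-1,4,14,0,0,-3,0.35]])

```text
t: 25.5
tool_pos: [582.7, -342.8, 147.8]
tool_rot: [3.138, 0.006, 1.811]
contact_force: [1.4, 0.5, -0.8]
finger_gap: 0.461
grasp_force: 20.0
```

drive_tool(rows=[[-1,5,0,0,0,-5,0.35],[-2,10,0,0,0,-10,0.35],[-3,15,0,0,0,-15,0.35],[-4,20,0,0,0,-20,0.35],[-5,25,0,0,0,-25,0.35],[-5.5,28.5,0,0,0,-27,0.35],[-5.5,29.1,-2,0,0,-27,0.35],[-5.5,29.1,-4,0,0,-27,0.35]])

```text
t: 26.5
tool_pos: [525.9, -48.1, 103.7]
tool_rot: [-3.142, -0.0, 1.345]
contact_force: [-0.9, 0.4, -1.7]
finger_gap: 0.46
grasp_force: 20.0
```

drive_tool(rows=[[0,0,-2,0,0,0,0.35],[0,0,-4,0,0,0,0.35],[0,0,-6,0,0,0,0.35],[0,0,-6,0,0,0,0.35],[0,0,-6,0,0,0,0.35],[0,0,-6,0,0,0,0.35],[0,0,-6,0,0,0,0.35],[0,0,-6,0,0,0,0.35]])

```text
t: 27.5
tool_pos: [526.5, -49.2, 44.9]
tool_rot: [3.141, 0.0, 1.344]
contact_force: [-0.5, 0.2, -0.7]
finger_gap: 0.463
grasp_force: 20.0
```

drive_tool(rows=[[0,0,-1,0,0,0,0.35],[0,0,-1.8,0,0,0,0.35],[0,0,-2.2,0,0,0,0.35],[0,0,-2.4,0,0,0,0.35],[0,0,-2.4,0,0,0,0.35],[0,0,-2.4,0,0,0,0.35],[0,0,-2.4,0,0,0,0.55],[0,0,-2.4,0,0,0,0.65]])

```text
t: 28.5
tool_pos: [526.4, -49.2, 20.6]
tool_rot: [3.141, 0.0, 1.344]
contact_force: [0.2, 2.1, -0.1]
finger_gap: 0.62
grasp_force: 0.0
```

drive_tool(rows=[[0,0,0,0,0,0,0.7],[0,0,3,0,0,0,0.72],[0,0,7,0,0,0,0.72],[0,0,11,0,0,0,0.72],[0,0,16,0,0,0,0.72],[-1,0,22,0,0,5,0.72],[-3,2,28,0,0,12,0.72],[-5,4,33,0,0,20,0.72]])

```text
t: 29.5
tool_pos: [475.5, -8.8, 352.6]
tool_rot: [3.141, 0.0, 1.696]
contact_force: [0.6, 0.2, 0.1]
finger_gap: 0.717
grasp_force: 0.0
```

drive_tool(rows=[[0,5,0,0,0,5,0.72],[-1,10,0,0,0,10,0.72],[-1,15,0,0,0,10,0.72],[-1,19,0,0,0,10,0.72],[-1,19,0,0,0,10,0.72],[-1,19,0,0,0,10,0.72],[-1,19,0,0,0,10,0.72],[-1,19,0,0,0,10,0.72]])

```text
t: 30.5
tool_pos: [466.4, 180.0, 350.5]
tool_rot: [3.141, 0.0, 1.865]
contact_force: [0.2, 0.6, 1.2]
finger_gap: 0.719
grasp_force: 0.0
```

```bash
python3 - <<'E'
import ov; from ov import *
c=ctrl.calibration('wrist');snap('wrist','w9');s=ctrl.read_state();print(s['t'],s['tool_pos'],s['tool_rot'])
D=[(456.2,163.9),(479.7,92.6),(503.2,21.6),(526.9,-49.3)];p=w2px(c,[(x,y,15) for x,y in D]);print(p)
bgr=cv2.imread('pics/w9.png');o=np.clip((p.mean(0)-[70,100]).astype(int),0,[420,220]);ov.OFF=o;big=cv2.resize(bgr[o[1]:o[1]+200,o[0]:o[0]+140],None,fx=4,fy=4)
for (x,y),r in zip(D,(19.5,21.5,22,22)): draw(big,c,0,x,y,[(15,29,0,B),(24,r,0,L)])
snap('side','s9');sd=cv2.resize(cv2.imread('pics/s9.png')[160:260,180:320],None,fx=4,fy=4)
sd=sd[:,:560];big=cv2.resize(big,(420,600));out=np.zeros((600,800,3),np.uint8);out[:,:420]=big;q=cv2.resize(sd,(380,271));out[:271,420:]=q
cv2.imwrite('pics/o8.png',out)
E
```

```text
30.55 [466.42914013 180.11532278 350.54102405] [3.14140793e+00 7.90536148e-05 1.86568607e+00]
[[270.05609614 180.78313608]
 [271.44198533 226.21746448]
 [272.80210864 268.43095169]
 [274.20705471 307.65641163]]
```

View pics/o8.png

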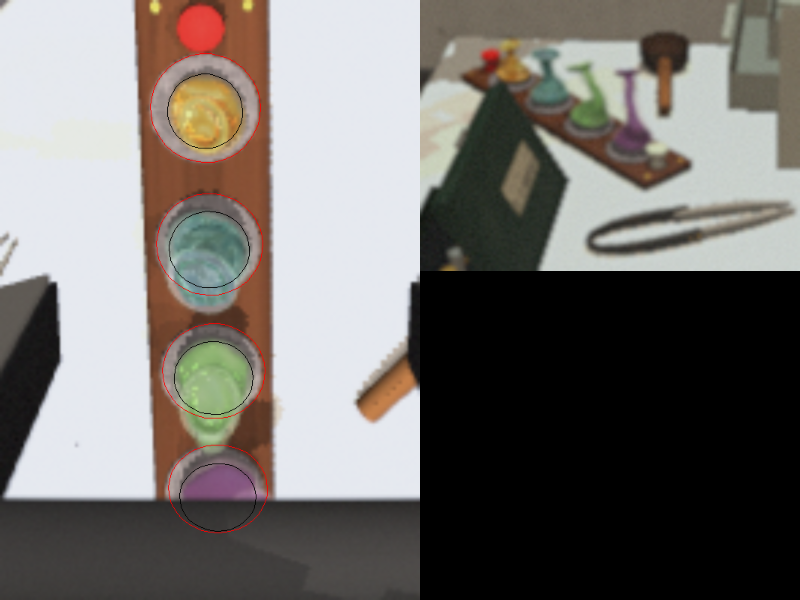

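The overlay shows amber, teal and green standing centred on their discs within 1–2 mm. The wrist view hides most of purple, but the side view shows all four upright in order from the red peg, with the jacks undisturbed. Handing in.

```bash
python3 -c "from rig import ctrl; print(ctrl.sign_off())"
```

```text
the job is handed in; nothing more can be done
None
```

I stood the four hooks upright on the discs in height order, from amber next to the red peg through teal and green to purple next to the white peg, and handed the job in at about 31 s; the jar and jacks were never touched.

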